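Open the push-and-turn safety bottle

TASK

Open the bottle with the red push-and-turn safety cap: take hold of the cap, press it down against its spring, twist it counterclockwise (seen from above) while it is down until it comes free, and lift it straight off. Finish while still holding the cap level in the gripper, right over the bottle's mouth and about 5 cm clear of it; do not put it down or let go. Do not touch the blue-capped bottle, and leave everything else on the bench where it is.

Things in the scene. Friction and masses are not known exactly. Their poses are not given: they have to be found in the camera images.
- red_bottle: white bottle, red band, fixed to the bench by a dark round foot (92 mm across, 10 high; collar 78 across to z 24). Origin: centre of the foot's underside, z up. Body 68 mm across to z 70, then tapering to a 30 mm neck at z 91; above z 84 it is narrower than 50 mm. Shoulder dots: black at +x (cap locked), green 66 deg counterclockwise (cap free).
- red_cap: red round ribbed push-and-turn cap to take off, loose, 50 mm across, 30 high, about 35 g; grip it firmly, 30 N or more. Origin: centre of its lower rim, z up, white pointer on top along +x. Start: rim 104 mm, top 134 mm above the bench, locked, pointer over the black dot; it then turns only 3 deg. Push it down over 5.3 mm (hard stop at 8; spring 4 N at first, 9.7 N at the stop) to turn it.
- red_cap_top (a point): centre of the red cap's top. Pushed down, the cap turns counterclockwise seen from above (never clockwise). Keep it down for the first 44 deg; from 44 to 89 deg (hard stop; best 66, pointer over the green dot) it is free: let up, the spring raises it to its start height and it lifts straight up, its inner lugs and skirt clear of the bottle after 26 mm.
- red_mouth (a point): centre of the top of the red bottle's mouth, 130 mm above the bench: top of the grey sprung plug (19 mm across) on which the cap's roof rests; it sinks with the pushed cap
- blue_bottle: second bottle, like the red one in shape and size but with a blue band; fixed to the bench, leave alone. Origin: centre of the foot's underside
- blue_cap_top (a point): centre of the top of the blue cap (50 mm across) of the second bottle, 134 mm above the bench; that cap is closed tight
- round_pliers: pliers with red handles, 142 mm long, lying flat, bystander; origin: centre of its underside
- lighter: green lighter lying flat, 76 x 25 x 13 mm, bystander; origin: centre of its underside
- bench_brush: wooden bench brush lying flat, 186 x 40 x 18 mm, bystander; origin: centre of its underside
- bead_jar: small jar with grey lid and blue beads, 49 mm across, 57 mm high, bystander; origin: centre of its underside

How it is judged:
By the outcome, as a careful person would: the job done as asked, in the order asked, and still so for the second after the job is handed in, while the arm keeps its last pose, push and grip.
It also fails if it takes over 38 s, if anything falls off the work surface, if the arm or the gripper's body presses on something with over 40 N, if the wrist force passes 120 N, or if a joint passes its speed limit or range.

ROBOT

A 6-joint arm with a two-finger parallel gripper is mounted at the origin on a cart in front of the work surface, level with it; the furniture and walls round the work are solid. World frame = base frame: x ahead of the robot, y to its left, z up, the work surface at z = 0. Lengths are in m, angles in rad, forces in N, time in s.
With the tool pointing down it reaches from about 0.425 to 0.95 m from the base axis. Payload 3.5 kg.
Tool frame: the origin (TCP) lies at the very end of the fingers, on their centre line; the grasp point (between the pads) lies ctrl.grip_point_offset behind it (ctrl.grip_point_offset is the distance from the TCP to the grasp point, in m); z points along the fingers, y is the direction in which the jaws open and shut (so a half turn about z gives the same grasp; the last joint's range is limited). The gripper opens to 85 mm and grips with 20 to 120 N. Pads are 22 mm wide; open, the fingers measure 114 mm over their backs; the gripper's body (76 mm by 85 mm) begins 54 mm behind the grasp point. The pads swing forward as they close: fully open they stand 13 mm farther back than shut.
Start: joints at [-1.38, 0.286, 1.577, -0, 1.279, -0.15], TCP at [0.226, -0.636, 0.231] pointing down, gripper open.
Joint ranges: [-2.77, 2.77], [-0.9, 2.22], [0.21, 2.48], [-1.53, 4.67], [0.24, 2.81], [-2.84, 2.84]. Speed limits (rad/s): [2.79, 2.79, 3.14, 3.14, 3.14, 3.14].

INTERFACE

Orientations are given as a unit quaternion [x, y, z, w].
In Python, from plant import ctrl gives the robot as it stands.
- The arm moves only by the tool servo_tool, never from a script. Its argument "increments" is a list of rows, each a list of 5 numbers: the opening, from 0 (shut) to 1 (fully open), then the shift along the world's x, y, z in units of 40 mm (1.0 is 40 mm), then the turn about the world's z in units of 5 degrees (1.0 is 5 degrees). A call has exactly 10 rows; each row is the pose to reach, as a shift and turn from the pose measured when the call began; what a row does not reach only later rows make up. A row lasts 1/12 s, in which the tool goes at most 41.7 mm and 7.16 degrees, less where a joint would pass 70% of its speed; a pose out of reach is approached as far as the arm can. A call with a gripper value outside its range is refused whole. The fingers move at their own pace and stop on an object; "grip_force" is the grip in N (left out, the last holds). Time passes only in rows, so rows that repeat a pose let the fingers close, or fill a call up. It gives the time, the measured TCP pose, the force and the opening at its end, in the units of the state.
- ctrl.get_state(): the state, without advancing time (a new reading comes with each control period).
- ctrl.read_camera(name): name is "side" or "top" or "wrist"; returns a dict with "frame" (480x640x3 uint8, red, green, blue), "K" (3x3 intrinsics, pixels), "extrinsics" (4x4, takes a point from camera to world coordinates). Camera axes: x right, y down, z forward; pixel columns grow to the right and rows downward; lengths in m; the calibration is good to about 2 mm. A picture is of the moment at which its call begins. There is no depth.
- ctrl.sign_off(): hands the job in, once; it reports no verdict.
Trained networks look in a picture, given as the dict that the camera call returned (one of the last four; its "shot" number tells which), for a name from the list of things; names that differ only in an ending like _2 or _b are one class to them, and where a whole thing is asked for, a point or a joint stands for the part that bears it (a point fixed in the world has none). Each returns a list of dicts, best first, with "conf" (0 to 1); they miss things now and then, are a little off and sometimes report something else, mostly with a low value. They report only what shows in the picture. A call takes as long as a camera call.
- ctrl.masks_of(picture, query): "region" (480x640 bool, what is visible of it) and "extent" ([left, top, right, bottom] in pixels, round what is visible of it).
- ctrl.landmark_of(picture, query): "centre" ([row, column] in pixels: a listed point, or the origin of a listed thing).
The state is a dict: "time": time; "qpos": joint angles; "dq": joint speeds; "joint_efforts": joint torques, N m; "eef_pos": TCP position; "tcp_rot": TCP orientation; "contact_force": force on the tool from outside, world axes, zero at the start; "wrist_torque": the same for the moment, N m; "opening": opening from 0.0 (shut) to 1.0 (fully open).
Only numpy, scipy, OpenCV 4.12 (cv2) and the standard library are available. Lean on these libraries where they do the work, as an engineer would, in place of code of your own. Each camera call takes 0.05 s, during which the arm holds its last target. There are 200 camera calls.

## Working session

There is one attempt and no reset: what is moved stays moved. The work goes in short steps, Python scripts to look and compute and a tool call to move; the robot and the scene stay as the last step left them, time stands still between calls to the robot, and variables do not carry over. Pictures are saved under pics/ and viewed, about 8 in all and at most 12, crops included, and the job is handed in when it is done.

Besides the shell and the picture viewer there is one more tool, called by a JSON object that holds its "api" and its "payload", one argument or row to a line. servo_tool: Moves the arm, as the interface text tells. Its arguments: {"type":"object","properties":{"increments":{"type":"array"},"grip_force":{"type":"number"}},"required":["increments"]}

```bash
mkdir -p pics; ls; cat > h.py <<'E'
import numpy as np, cv2
from plant import ctrl
def save(p,n): cv2.imwrite('pics/'+n, p['frame'][:,:,::-1])
def ray(p,rc):
    d=np.linalg.inv(p['K'])@[rc[1],rc[0],1.]; E=np.array(p['extrinsics']); return E[:3,3],E[:3,:3]@d
def atz(p,rc,z):
    o,d=ray(p,rc); return o+d*(z-o[2])/d[2]
def tri(L):
    A=np.zeros((3,3));b=np.zeros(3)
    for p,rc in L:
        o,d=ray(p,rc); d=d/np.linalg.norm(d); M=np.eye(3)-np.outer(d,d); A+=M;b+=M@o
    return np.linalg.solve(A,b)
def proj(p,X):
    E=np.linalg.inv(p['extrinsics']); c=p['K']@(E[:3,:3]@X+E[:3,3]); return c[:2]/c[2]
E
python3 - <<'E'
from h import *
s=ctrl.get_state(); print(s, ctrl.grip_point_offset)
P={}
for n in ('top','side'):
    p=P[n]=ctrl.read_camera(n); save(p,n+'0.png')
    print(n,p['extrinsics'][:3,3],p['extrinsics'][:3,2])
    for q,z in (('red_cap_top',.134),('blue_cap_top',.134),('red_bottle',0),('blue_bottle',0),('round_pliers',0),('lighter',0),('bench_brush',0),('bead_jar',0)):
        for r in ctrl.landmark_of(p,q)[:2]: print(q,r['conf'],np.round(r['centre'],1),atz(p,r['centre'],z).round(4))
cv2.imwrite('pics/both.png',cv2.resize(np.hstack([P['top']['frame'],P['side']['frame']])[:,:,::-1],(800,300)))
E
```

```text
pics
{'time': 0.0, 'qpos': array([-1.37999976e+00,  2.87185388e-01,  1.57816825e+00,  4.13355416e-06,
        1.27861551e+00, -1.50016021e-01]), 'dq': array([-0.00103511,  0.00017091,  0.00010055,  0.00108494, -0.00088162,
       -0.00031369]), 'joint_efforts': array([-2.30592667e-05, -4.05978942e+01, -2.92627984e+01, -2.16356048e-04,
        5.79200860e-03,  1.38913060e-05]), 'eef_pos': array([ 0.22551343, -0.63551723,  0.22993878]), 'tcp_rot': array([ 9.85515354e-01,  1.69582061e-01, -2.22489659e-05, -1.18804178e-03]), 'contact_force': array([-0.09323351,  0.10444655,  0.70573773]), 'wrist_torque': array([ 0.04110301, -0.05261343,  0.02457014]), 'opening': 0.9986932294680277} 0.0187
top [0.35769737 0.22733953 0.95847673] [ 0.19916524 -0.02168755 -0.97972591]
red_cap_top 0.79 [238.  467.1] [ 0.4864 -0.0478  0.134 ]
blue_cap_top 0.9 [262.1 266. ] [0.4783 0.3129 0.134 ]
red_bottle 0.71 [249.1 448.6] [ 0.4879 -0.0507  0.    ]
blue_bottle 0.6 [270.5 269.2] [0.4799 0.3216 0.    ]
round_pliers 0.75 [330.  300.6] [0.355  0.2683 0.    ]
lighter 0.79 [233.8 215.9] [0.5671 0.426  0.    ]
lighter 0.75 [269.5 272.6] [0.4813 0.3145 0.    ]
bench_brush 0.61 [155.4 421.8] [ 0.6959 -0.0243  0.    ]
bead_jar 0.74 [270.  271.9] [0.4804 0.316  0.    ]
bead_jar 0.71 [166.8 267.3] [0.7025 0.3088 0.    ]
side [0.14556808 1.26905191 0.59238338] [ 0.31123556 -0.85909271 -0.40631533]
red_cap_top 0.68 [190.6 374.6] [ 0.4905 -0.0536  0.134 ]
blue_cap_top 0.72 [251.7 327.9] [0.4837 0.3066 0.134 ]
red_bottle 0.82 [248.9 377.7] [ 0.4736 -0.0224  0.    ]
blue_bottle 0.9 [316.8 332.8] [0.4759 0.3101 0.    ]
round_pliers 0.77 [314.2 397.8] [0.3596 0.2652 0.    ]
lighter 0.81 [340.4 263.7] [0.5688 0.4248 0.    ]
lighter 0.75 [255.6 326.2] [0.5792 0.0473 0.    ]
bench_brush 0.88 [241.2 286.2] [ 0.7023 -0.0067  0.    ]
bead_jar 0.9 [296.9 229.2] [0.7049 0.2943 0.    ]
bead_jar 0.65 [203.7 372. ] [ 0.5686 -0.3253  0.    ]
```

View pics/top0.png

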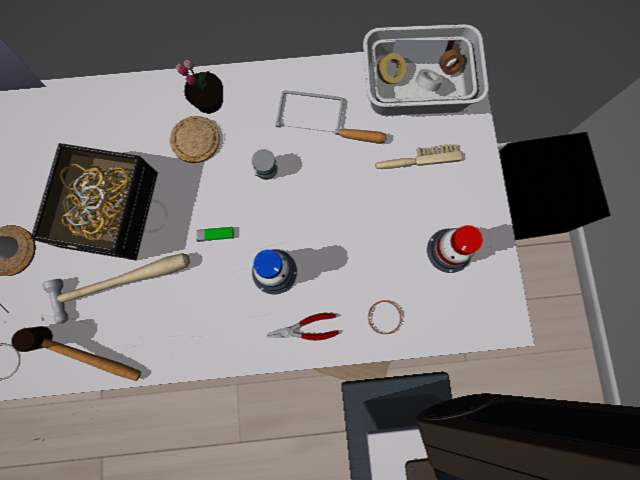

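View pics/side0.png

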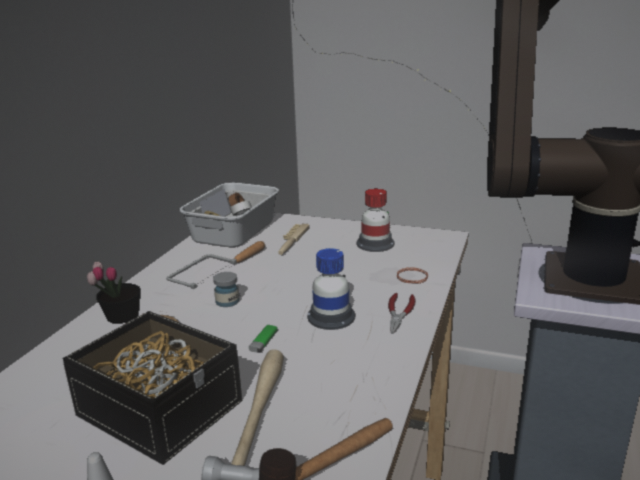

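The red cap is at about column 466, row 240 in the top view and (375,197) in the side view, roughly (0.487, −0.049). The path from the start is clear. I'll approach high.

{"api": "servo_tool", "payload": {
  "increments": [
    [1, 0.2, 0.45, 0.2, 0],
    [1, 0.5, 1.15, 0.5, 0],
    [1, 0.85, 1.9, 0.8, 0],
    [1, 1.2, 2.7, 1, 0],
    [1, 1.55, 3.5, 1.2, 0],
    [1, 1.9, 4.3, 1.25, 0],
    [1, 2.25, 5.1, 1.25, 0],
    [1, 2.6, 5.9, 1.25, 0],
    [1, 2.95, 6.7, 1.25, 0],
    [1, 3.3, 7.4, 1.25, 0]
  ]
}}

```text
time: 1.73
eef_pos: [0.358, -0.3382, 0.2816]
tcp_rot: [0.986, 0.17, 0.0, 0.0]
contact_force: [-0.0, -0.0, 0.1]
opening: 1.003
```

```bash
python3 - <<'E'
from h import *
s=ctrl.get_state(); print(s['time'],s['eef_pos'],s['tcp_rot'],s['qpos'])
print((np.array([.487,-.049,.26])-s['eef_pos'])/.04)
E
```

```text
1.7333 [ 0.35800196 -0.33821264  0.28160943] [9.85517054e-01 1.69576072e-01 2.15676456e-04 2.12854049e-04] [-9.63425958e-01 -1.63070508e-01  1.95652667e+00  2.16023662e-04
  1.34756824e+00  2.66523599e-01]
[ 3.22495093  7.2303159  -0.54023575]
```

{"api": "servo_tool", "payload": {
  "increments": [
    [1, 0.35, 0.8, 0, 0],
    [1, 0.7, 1.6, 0, 0],
    [1, 1.05, 2.4, 0, 0],
    [1, 1.4, 3.2, 0, 0],
    [1, 1.8, 4.0, 0, 0],
    [1, 2.15, 4.8, 0, 0],
    [1, 2.5, 5.6, -0.1, 0],
    [1, 2.85, 6.4, -0.2, 0],
    [1, 3.1, 7.0, -0.3, 0],
    [1, 3.22, 7.23, -0.4, 0]
  ]
}}

```text
time: 2.57
eef_pos: [0.4875, -0.0461, 0.2657]
tcp_rot: [0.985, 0.171, 0.001, -0.0]
contact_force: [0.1, -0.5, -0.1]
opening: 1.005
```

```bash
cat > look.py <<'E'
from h import *
import sys
def capcentre(p):
    f=p['frame'].astype(int); 
    m=ctrl.masks_of(p,'red_cap'); lm=ctrl.landmark_of(p,'red_cap_top')
    out=[]
    if lm: out.append(('lm',lm[0]['conf'],np.array(lm[0]['centre']),atz(p,lm[0]['centre'],.134)))
    if m:
        e=m[0]['extent']; print('ext',m[0]['conf'],np.round(e),m[0]['region'].sum())
        out.append(('mask',m[0]['conf'],m[0]['region']))
    return out
E
python3 - <<'E'
from look import *
L=[]
for n in ('wrist','top','side'):
    p=ctrl.read_camera(n); save(p,n+'1.png')
    for o in capcentre(p):
        if o[0]=='lm': print(n,o); L.append((p,o[2]))
        else:
            r,c=np.nonzero(o[2]); print(n,'maskmean',r.mean(),c.mean(),atz(p,(r.mean(),c.mean()),.122))
    print(n,p['extrinsics'][:3,3],p['extrinsics'][:3,2])
if len(L)>1: print('tri',tri(L))
s=ctrl.get_state(); print(s['time'],s['eef_pos'],s['qpos'])
E
```

```text
ext 0.68 [288. 190. 358. 267.] 4726
wrist ('lm', 0.81, array([233.1, 322. ]), array([ 0.48665965, -0.04943747,  0.134     ]))
wrist maskmean 230.52433347439694 322.2666102412188 [ 0.48530889 -0.050216    0.122     ]
wrist [ 0.55850303 -0.0213101   0.40758935] [-0.27910261 -0.10095139 -0.95494008]
ext 0.94 [453. 230. 483. 254.] 427
top ('lm', 0.8, array([236.5, 469.6]), array([ 0.48862861, -0.05269931,  0.134     ]))
top maskmean 243.94379391100702 463.7704918032787 [ 0.47801364 -0.04407525  0.122     ]
top [0.35769737 0.22733953 0.95847673] [ 0.19916524 -0.02168755 -0.97972591]
ext 0.8 [365. 187. 389. 211.] 410
side ('lm', 0.55, array([191.9, 373. ]), array([ 0.49164961, -0.04354533,  0.134     ]))
side maskmean 197.1951219512195 375.28536585365856 [ 0.48569943 -0.04213118  0.122     ]
side [0.14556808 1.26905191 0.59238338] [ 0.31123556 -0.85909271 -0.40631533]
tri [ 0.48945438 -0.05035227  0.13340726]
3.0167 [ 0.48668528 -0.05013672  0.26593717] [-3.10179953e-01 -1.60746359e-01  1.98291400e+00 -3.85982504e-04
  1.31828634e+00  9.21771872e-01]
```

View pics/wrist1.png

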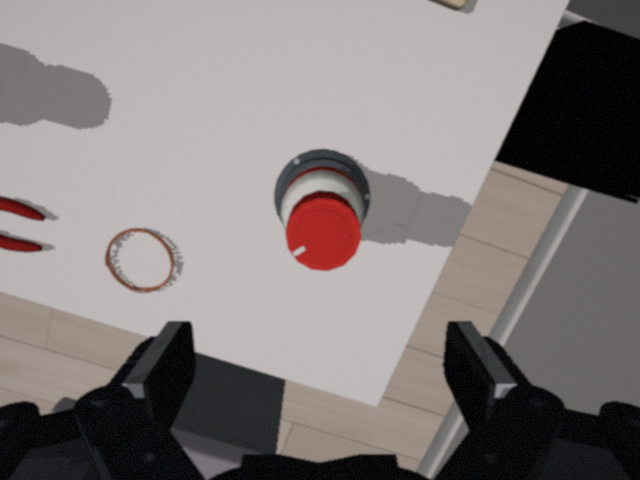

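The wrist view shows the cap's disc centred at about (323,233), pointer at (299,251), directly in line with the tool. Now I'll descend with the jaws open.

{"api": "servo_tool", "payload": {
  "increments": [
    [1, 0, 0, -0.3, 0],
    [1, 0, 0, -0.8, 0],
    [1, 0, 0, -1.4, 0],
    [1, 0, 0, -2.0, 0],
    [1, 0, 0, -2.6, 0],
    [1, 0, 0, -3.1, 0],
    [1, 0, 0, -3.6, 0],
    [1, 0, 0, -3.9, 0],
    [1, 0, 0, -4.1, 0],
    [1, 0, 0, -4.15, 0]
  ]
}}

```text
time: 3.85
eef_pos: [0.4853, -0.0501, 0.0978]
tcp_rot: [0.986, 0.168, -0.001, -0.0]
contact_force: [-0.4, -1.0, 0.4]
opening: 1.0
```

```bash
python3 - <<'E'
from look import *
p=ctrl.read_camera('wrist'); q=ctrl.read_camera('side'); 
cv2.imwrite('pics/w2.png',np.hstack([cv2.resize(p['frame'],(480,360)),cv2.resize(q['frame'][120:280,300:440],(315,360),interpolation=2)])[:,:,::-1])
for o in capcentre(p):
    if o[0]=='lm': print(o)
s=ctrl.get_state(); print(s['time'],s['eef_pos'],s['contact_force'])
E
```

```text
ext 0.96 [231. 266. 403. 455.] 25268
('lm', 0.88, array([384.7, 318.4]), array([ 0.48578975, -0.05058367,  0.134     ]))
4.05 [ 0.48742522 -0.0504901   0.10089306] [ 0.00175509 -0.02361979 -0.11771173]
```

View pics/w2.png

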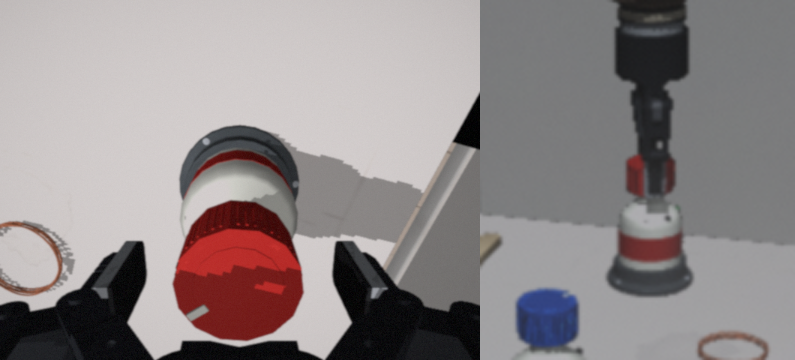

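The cap (wrist view, centre about (318,385) full scale) sits midway between the pads, with no contact. Closing at 60 N.

{"api": "servo_tool", "payload": {
  "increments": [
    [0.8, 0, 0, 0, 0],
    [0.7, 0, 0, 0, 0],
    [0.6, 0, 0, 0, 0],
    [0.5, 0, 0, 0, 0],
    [0.4, 0, 0, 0, 0],
    [0.3, 0, 0, 0, 0],
    [0.3, 0, 0, 0, 0],
    [0.3, 0, 0, 0, 0],
    [0.3, 0, 0, 0, 0],
    [0.3, 0, 0, 0, 0]
  ],
  "grip_force": 60
}}

```text
time: 4.88
eef_pos: [0.4878, -0.0501, 0.1017]
tcp_rot: [0.986, 0.168, 0.002, 0.0]
contact_force: [-1.5, 4.0, 4.6]
opening: 0.571
```

```bash
python3 - <<'E'
from look import *
p=ctrl.read_camera('wrist'); save(p,'w3.png')
s=ctrl.get_state(); print(s['time'],s['eef_pos'],s['contact_force'],s['wrist_torque'],s['opening'])
E
```

```text
4.9333 [ 0.48775583 -0.05006148  0.10168769] [-2.03236765  3.27965544  5.77934019] [ 0.62890328  0.28031296 -0.01143755] 0.5705581954178948
```

View pics/w3.png

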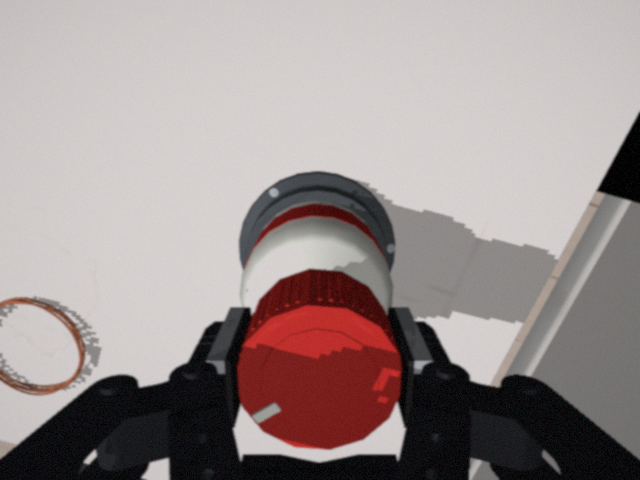

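The cap is held squarely at opening 0.571 and already slightly loaded. Now pressing.

{"api": "servo_tool", "payload": {
  "increments": [
    [0.3, 0, 0, -0.02, 0],
    [0.3, 0, 0, -0.04, 0],
    [0.3, 0, 0, -0.06, 0],
    [0.3, 0, 0, -0.08, 0],
    [0.3, 0, 0, -0.1, 0],
    [0.3, 0, 0, -0.12, 0],
    [0.3, 0, 0, -0.12, 0],
    [0.3, 0, 0, -0.12, 0],
    [0.3, 0, 0, -0.12, 0],
    [0.3, 0, 0, -0.12, 0]
  ]
}}

```text
time: 5.77
eef_pos: [0.4879, -0.05, 0.0978]
tcp_rot: [0.986, 0.169, 0.002, 0.0]
contact_force: [-1.5, 1.9, 6.8]
opening: 0.573
```

{"api": "servo_tool", "payload": {
  "increments": [
    [0.3, 0, 0, -0.02, 0],
    [0.3, 0, 0, -0.04, 0],
    [0.3, 0, 0, -0.06, 0],
    [0.3, 0, 0, -0.08, 0],
    [0.3, 0, 0, -0.1, 0],
    [0.3, 0, 0, -0.1, 0],
    [0.3, 0, 0, -0.1, 0],
    [0.3, 0, 0, -0.1, 0],
    [0.3, 0, 0, -0.1, 0],
    [0.3, 0, 0, -0.1, 0]
  ]
}}

```text
time: 6.6
eef_pos: [0.4879, -0.05, 0.0949]
tcp_rot: [0.986, 0.169, 0.001, 0.0]
contact_force: [-4.5, 2.5, 8.5]
opening: 0.568
```

Depth is 6.8 mm at 8.5 N, past the 5.3 mm threshold. Starting the turn, pressing a little harder.

{"api": "servo_tool", "payload": {
  "increments": [
    [0.3, 0, 0, -0.05, 0],
    [0.3, 0, 0, -0.05, 0.5],
    [0.3, 0, 0, -0.05, 1],
    [0.3, 0, 0, -0.05, 1.7],
    [0.3, 0, 0, -0.05, 2.4],
    [0.3, 0, 0, -0.05, 3.1],
    [0.3, 0, 0, -0.05, 3.8],
    [0.3, 0, 0, -0.05, 4.4],
    [0.3, 0, 0, -0.05, 4.8],
    [0.3, 0, 0, -0.05, 5]
  ]
}}

```text
time: 7.43
eef_pos: [0.4882, -0.0489, 0.0943]
tcp_rot: [0.926, 0.378, 0.002, -0.001]
contact_force: [-2.9, 6.0, 9.4]
opening: 0.569
```

```bash
python3 - <<'E'
from look import *
p=ctrl.read_camera('wrist'); save(p,'w4.png')
s=ctrl.get_state(); print(s['time'],s['eef_pos'],s['tcp_rot'],s['contact_force'],s['wrist_torque'],s['opening'])
print(s['qpos'])
E
```

```text
7.4833 [ 0.48826546 -0.04887763  0.0943627 ] [ 0.92558537  0.37853348  0.00178305 -0.00097356] [-3.04372638  6.56317152  9.92869745] [ 0.99374206  0.50756451 -0.0560096 ] 0.5711596181568585
[-0.30883558  0.04075625  2.12789747  0.00458057  0.97145951  0.48295525]
```

View pics/w4.png

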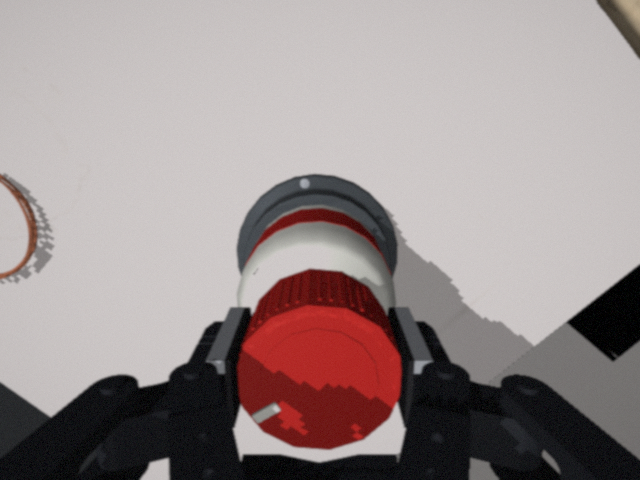

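The pointer is at the same place in the wrist view (266,413), so the cap turned with the gripper: 25° without slip. Continuing another 41°.

{"api": "servo_tool", "payload": {
  "increments": [
    [0.3, 0, 0, -0.04, 0.5],
    [0.3, 0, 0, -0.04, 1.3],
    [0.3, 0, 0, -0.04, 2.2],
    [0.3, 0, 0, -0.04, 3.1],
    [0.3, 0, 0, -0.04, 4.1],
    [0.3, 0, 0, -0.04, 5.1],
    [0.3, 0, 0, -0.04, 6.1],
    [0.3, 0, 0, -0.04, 7.1],
    [0.3, 0, 0, -0.04, 7.9],
    [0.3, 0, 0, -0.04, 8.2]
  ]
}}

```text
time: 8.32
eef_pos: [0.4873, -0.0476, 0.0943]
tcp_rot: [0.734, 0.679, 0.001, -0.004]
contact_force: [-8.3, 6.8, 15.0]
opening: 0.574
```

```bash
python3 - <<'E'
from look import *
p=ctrl.read_camera('wrist'); save(p,'w5.png')
s=ctrl.get_state(); print(s['time'],s['eef_pos'],s['tcp_rot'],s['contact_force'],s['wrist_torque'],s['opening'])
print(np.degrees(2*np.arctan2(s['tcp_rot'][1],s['tcp_rot'][0])))
E
```

```text
8.3667 [ 0.48727508 -0.04756208  0.09432764] [ 0.73369083  0.67947089  0.0008501  -0.00404394] [-8.12797487  6.23021158 14.31783107] [ 0.99011126  1.2150493  -0.02236229] 0.5710994537777323
85.60552640038482
```

View pics/w5.png

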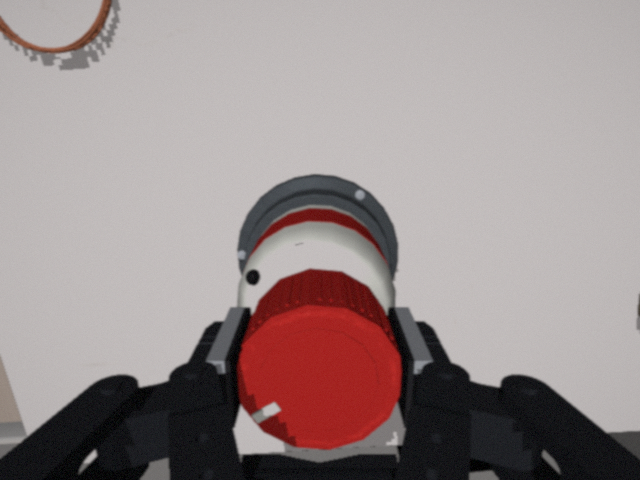

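Turned 66.1° in total with no slip: the pointer is still at (267,412) and the black dot has moved to (252,277). Letting up gently.

{"api": "servo_tool", "payload": {
  "increments": [
    [0.3, 0, 0, 0.02, 0],
    [0.3, 0, 0, 0.05, 0],
    [0.3, 0, 0, 0.08, 0],
    [0.3, 0, 0, 0.11, 0],
    [0.3, 0, 0, 0.14, 0],
    [0.3, 0, 0, 0.17, 0],
    [0.3, 0, 0, 0.2, 0],
    [0.3, 0, 0, 0.22, 0],
    [0.3, 0, 0, 0.22, 0],
    [0.3, 0, 0, 0.22, 0]
  ]
}}

```text
time: 9.2
eef_pos: [0.487, -0.0476, 0.1026]
tcp_rot: [0.734, 0.679, 0.001, -0.004]
contact_force: [-1.7, 1.4, 0.4]
opening: 0.572
```

{"api": "servo_tool", "payload": {
  "increments": [
    [0.3, 0, 0, 0.06, 0],
    [0.3, 0, 0, 0.15, 0],
    [0.3, 0, 0, 0.25, 0],
    [0.3, 0, 0, 0.35, 0],
    [0.3, 0, 0, 0.45, 0],
    [0.3, 0, 0, 0.55, 0],
    [0.3, 0, 0, 0.65, 0],
    [0.3, 0, 0, 0.75, 0],
    [0.3, 0, 0, 0.8, 0],
    [0.3, 0, 0, 0.8, 0]
  ]
}}

```text
time: 10.03
eef_pos: [0.4874, -0.0478, 0.1354]
tcp_rot: [0.734, 0.679, 0.001, -0.004]
contact_force: [0.6, -0.3, -0.7]
opening: 0.574
```

{"api": "servo_tool", "payload": {
  "increments": [
    [0.3, 0, 0, 0.1, 0],
    [0.3, 0, 0, 0.25, 0],
    [0.3, 0, 0, 0.45, 0],
    [0.3, 0, 0, 0.65, 0],
    [0.3, 0, 0, 0.8, 0],
    [0.3, 0, 0, 0.95, 0],
    [0.3, 0, 0, 1.03, 0],
    [0.3, 0, 0, 1.08, 0],
    [0.3, 0, 0, 1.08, 0],
    [0.3, 0, 0, 1.08, 0]
  ]
}}

```text
time: 10.87
eef_pos: [0.4872, -0.0478, 0.1784]
tcp_rot: [0.734, 0.679, 0.001, -0.004]
contact_force: [0.5, 1.0, 0.1]
opening: 0.572
```

```bash
python3 - <<'E'
from look import *
s=ctrl.get_state(); print(s['time'],s['eef_pos'],s['tcp_rot'],s['contact_force'],s['opening'])
for n in ('wrist','top','side'):
    p=ctrl.read_camera(n); save(p,n+'6.png')
    for q,z in (('red_cap_top',.210),('red_mouth',.130),('red_bottle',0)):
        for r in ctrl.landmark_of(p,q)[:1]: print(n,q,r['conf'],np.round(r['centre'],1),atz(p,r['centre'],z).round(4))
    if n=='side': side=p
    if n=='wrist': w=p
cv2.imwrite('pics/w6.png',np.hstack([cv2.resize(w['frame'],(480,360)),cv2.resize(side['frame'][120:280,300:440],(315,360),interpolation=2)])[:,:,::-1])
print(ctrl.get_state()['eef_pos'])
E
```

```text
10.8667 [ 0.48724554 -0.04775354  0.17844862] [ 0.73371006  0.67945171  0.00081827 -0.00377544] [0.49447679 0.96410254 0.05735817] 0.5715817955114602
wrist red_cap_top 0.71 [383.3 320. ] [ 0.4872 -0.0508  0.21  ]
wrist red_mouth 0.54 [282.7 313. ] [ 0.4836 -0.0506  0.13  ]
wrist red_bottle 0.89 [216.7 316.2] [ 0.4839 -0.0489  0.    ]
top red_cap_top 0.63 [229.9 483.9] [ 0.4851 -0.0518  0.21  ]
top red_mouth 0.49 [237.8 467.9] [ 0.4872 -0.0506  0.13  ]
top red_bottle 0.96 [252.3 448.4] [ 0.4813 -0.0493  0.    ]
side red_cap_top 0.72 [163.3 371.4] [ 0.489  -0.0176  0.21  ]
side red_mouth 0.48 [192.1 373.4] [ 0.4934 -0.0538  0.13  ]
side red_bottle 0.85 [243.8 376.4] [ 0.4842 -0.051   0.    ]
[ 0.48738946 -0.04779543  0.17857291]
```

View pics/w6.png

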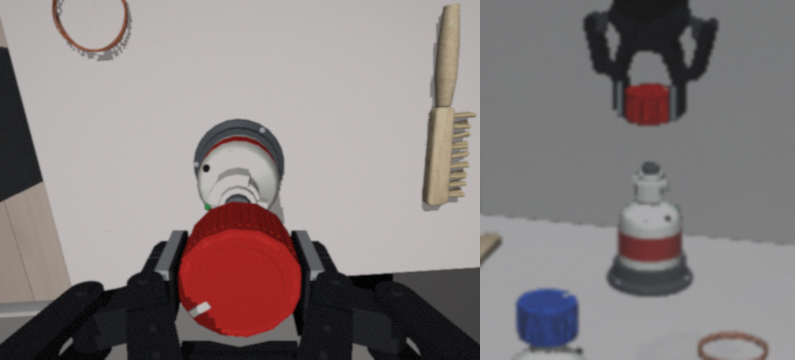

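The cap is off and held level. In the side crop its rim is at row 122 and the grey mouth at row 164, which is about 50 mm apart, and the cap is over the mouth. Handing in.

```bash
python3 -c "
from plant import ctrl
print(ctrl.sign_off()); s=ctrl.get_state(); print(s['time'],s['eef_pos'],s['opening'])"
```

```text
the job is handed in; nothing more can be done
None
the job is handed in; nothing more can be done
```

I opened the red bottle and handed in the job at about 11 s, with the cap still held level over the mouth and about 5 cm clear of it.

- **What I did:** I gripped the cap at 60 N, pressed it down about 7 mm, turned it 66° counterclockwise, let the spring up, and lifted it straight off.
- **Turn:** The cap's pointer stayed fixed relative to the jaws throughout, so the cap didn't slip in the grip. After letting up, the force on the tool was close to zero, so the cap came free cleanly.
- **Final pose:** The tool was at (0.487, −0.048, 0.178), tilted less than 0.5°. The rim works out about 50 mm above the mouth, and the side picture agrees roughly. From the top and wrist cameras, the cap is within about 4 mm of the mouth sideways.
- **Disagreement:** The side camera's reading of the cap top put it about 3 cm off in y. I put this down to that camera's shallow angle, because the other two cameras and the side picture itself show the cap over the mouth.
- **Forces:** The highest contact force shown was about 19 N, while turning. I never went near the blue bottle or the other things on the bench.

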